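# Steady a rocking microscope lamp unit with a wedge

## Robot

A 6-joint arm with a two-finger parallel gripper is mounted at the origin on the work surface. World frame = base frame: x ahead of the robot, y to its left, z up, the work surface at z = 0. Lengths are in m, angles in degrees, forces in N, time in s.
With the tool pointing down it reaches from about 0.35 to 0.875 m from the base axis. Payload 4.2 kg.
Tool frame: the origin (TCP) lies midway between the tips of the shut fingers; the grasp point (between the pads) lies r.grasp_offset behind it (r.grasp_offset is the distance from the TCP to the grasp point, in m); z points along the fingers, y is the direction in which the jaws open and shut (so a half turn about z gives the same grasp; the last joint's range is limited). The gripper opens to 87 mm and grips with 3 to 60 N. Pads are 19 mm wide; open, the fingers measure 117 mm over their backs; the gripper's body (75 mm by 190 mm) begins 51 mm behind the grasp point.
Start: joints at [-57.319, 22.042, 0.453, 0, -68.411, -14.817], TCP at [0.192, -0.595, 0.223] pointing down, gripper open.
Joint ranges: [-179.83, 179.83], [-69.29, 118.12], [-61.27, 80.66], [-181.25, 117.63], [-171.15, -9.14], [-177.46, 177.46]. Speed limits (degrees/s): [159.86, 159.86, 180, 180, 180, 180].

## Interface

Orientations are given as a 3x3 rotation matrix whose columns are the frame's x, y, z axes.
In Python, from station import sense, optics, r gives the robot as it stands. The module is installed in compiled form; this text tells all that it offers.
- The arm moves only by the tool servo_tool, never from a script. Its argument "deltas" is a list of rows, each an object with "slide": the shift along the tool's x, y, z in units of 25 mm (1.0 is 25 mm), a list of three; "spin": the turn about the tool's z in units of 8 degrees (1.0 is 8 degrees). A call has 1 to 10 rows; each row shifts and turns the pose as measured when the row begins, along the tool's axes as they then stand; what a row does not reach is not made up. A row lasts 1/10 s, in which the tool goes at most 50 mm and 8.59 degrees, less where a joint would pass 70% of its speed; a pose out of reach is approached as far as the arm can. A call is refused whole if a number of a shift passes 1 or a number of a turn 1, either way. A call with a gripper value outside its range is refused whole. "gripper" is the closure in counts, from 0 (fully open) to 255 (shut), set as the call begins (left out, the last holds). The fingers move at their own pace and stop on an object; the grip force is fixed at half the most. Time passes only in rows, so rows that do not move let the fingers close. It gives the time, the measured TCP pose, the force and the opening at its end, in the units of the state.
- sense(): the state, without advancing time (a new reading comes with each control period).
- optics.capture(name): name is "scene" or "side" or "wrist"; returns a dict with "frame" (384x512x3 uint8, red, green, blue), "camera_matrix" (3x3 intrinsics, pixels), "eye" and "rotation" of the camera in the world. Camera axes: x right, y down, z forward; pixel columns grow to the right and rows downward; lengths in m; the calibration is good to about 2 mm. A picture is of the moment at which its call begins. There is no depth.
- r.finish_job(): hands the job in, once; it reports no verdict.
The state is a dict: "time_s": time; "joints": joint angles; "joint_velocities": joint speeds; "effort": joint torques, N m; "tcp_pos": TCP position; "ee_rot": TCP orientation; "wrist_force": force on the tool from outside, world axes, zero at the start; "moment": the same for the moment, N m; "gripper_width": opening from 0.0 (shut) to 1.0 (fully open).
Only numpy, scipy, OpenCV 4.12 (cv2) and the standard library are available. Lean on these libraries where they do the work, as an engineer would, in place of code of your own. Each camera call takes 0.05 s, during which the arm holds its last target.

## Task

The white lamp power unit on the microscope bench rocks, because the rubber foot under its red dot is too short. Without picking up or lifting anything, push the wooden wedge under that foot with your fingertips, thin edge first, until the unit stands level and no longer rocks when you press on the red dot; do not shove the unit along the bench or disturb the things around it. Finish while still pressing down on the red dot with a fingertip, with the wedge carrying that corner.

Things in the scene. Friction and masses are not known exactly. Their poses are not given: they have to be found in the camera images.
- unit: White box, 200 (x) by 220 (y) mm, underside 24 and flat top 72 mm above the bench, 2.2 to 3.1 kg (hidden); a level push over about 7 N slides it. Origin on the bench under its centre. Round rubber feet, 20 mm across, at x = +-80, y = +-90 mm; it rests level on three, 24 mm tall. The fourth (+80, +90) has a rounded end.
- dot (a point): Centre of the red dot, 22 mm across, on top of the unit at its corner, straight above the short foot (x = +80, y = +90 mm in the unit's frame), 73 mm above the bench. Press here.
- foot (a point): Point on the bench straight under the short foot (x = +80, y = +90, z = 0 mm in the unit's frame). That foot's rounded end hangs 4 to 9 mm above the bench (hidden, differs every time); about 2 to 3 N down on the dot rocks the corner down until it lands.
- wedge: Loose beech wedge lying flat beside the unit's +y side, 120 mm long (x), 50 wide (y), 60 g. Origin at the centre of its underside. Height falls evenly from 20 mm at the upright back (x = -60) to 2 mm at the thin edge (x = +60), which points roughly at the short foot, along the unit's -y. It stays where pushed; fitted, its back still stands well out from under the unit.
- wedge_edge (a point): Middle of the wedge's thin edge, 1 mm above the bench.
- wedge_back (a point): Middle of the wedge's upright back face, which is 50 mm wide and 20 mm high; the point is 10 mm above the bench. Push here.
- vial: Bystander: amber glass vial with black cap, 28 mm across, 58 mm tall, loose. Origin at the centre of its underside.
- slide_box: Bystander: blue slide box, 40 by 110 mm, 24 mm tall, loose. Origin at the centre of its underside.
- objective: Bystander: steel microscope objective, 31 mm across, 43 mm tall, standing loose. Origin at the centre of its underside.
There are look-alikes about, which are no part of the job. Of the things like the wedge, leave any that is turquoise; of the rest the larger one is meant.

How it is judged (in metres and radians):
On the way:
1. the wedge's thin edge has gone in under the short foot (x of foot in the frame of wedge below 0.055 m and y of foot in the frame of wedge between -0.033 and 0.033 m), for 0.2 s.
At the end, for the whole second after the job is handed in: A finger presses on the red dot (within 30 mm of it) with more than 3.5 N while the unit stands still and level within 0.01 rad (the corner within about 1 mm), the wedge lies flat under the short foot and takes more than 1.5 N of it, and nothing touches the wedge but unit and bench (all of step 1 and contact force between the fingers and unit above 3.5 N and horizontal distance between the grasp point and dot below 0.03 m and contact force between wedge and unit above 1.5 N and angle between unit's own z axis and vertical below 0.01 rad and angle between wedge's own z axis and vertical below 0.05 rad and contact force between the fingers and wedge below 0.1 N and linear speed of each of unit, wedge below 0.01 m/s); the arm keeps its last pose, push and grip.
It fails at once if the wedge is lifted or tipped up (height (world z) of wedge above 0.012 m or angle between wedge's own z axis and vertical above 0.3 rad).
It fails at once if the unit is lifted, or shoved more than 25 mm along the bench (height (world z) of unit above 0.015 m or distance of unit from where it was at the start of the episode above 0.025 m).
It fails at once if a bystander is moved more than 20 mm or tipped over (distance of any of vial, slide_box, objective from where it was at the start of the episode above 0.02 m or angle between any of vial, objective, slide_box's own z axis and vertical above 0.5 rad).
It also fails if it takes over 45 s, if anything falls off the work surface, if the arm or the gripper's body presses on something with over 40 N, if the wrist force passes 120 N, or if a joint passes its speed limit or range.

## Working session

There is one attempt and no reset: what is moved stays moved. The work goes in short steps, Python scripts to look and compute and a tool call to move; the robot and the scene stay as the last step left them, time stands still between calls to the robot, and variables do not carry over. Pictures are saved under pics/ and viewed, and the job is handed in when it is done.

Besides the shell and the picture viewer there is one more tool, called after "Request:" by a JSON object that holds its "method" and its "body", one argument or row to a line. servo_tool: Moves the arm, as the interface text tells. Its arguments: {"type":"object","properties":{"deltas":{"type":"array"},"gripper":{"type":"number"}},"required":["deltas"]}

```bash
mkdir -p pics
python3 - <<'E'
from station import sense, optics, r
import cv2,pickle
s=sense(); print({k:s[k] for k in s}); print(r.grasp_offset)
for n in("scene","side","wrist"):
    c=optics.capture(n); cv2.imwrite(f"pics/{n}0.png",c["frame"][:,:,::-1]); pickle.dump(c,open(f"{n}0.pkl","wb")); print(n,c["eye"],c["camera_matrix"].tolist() if hasattr(c["camera_matrix"],'tolist') else c["camera_matrix"])
E
```

```text
{'time_s': 0.0, 'joints': array([-5.73190013e+01,  2.20918503e+01,  3.78629706e-01, -2.71404183e-02,
       -6.84122362e+01, -1.48172899e+01]), 'joint_velocities': array([ 0.01217378, -0.01968955,  0.11994186, -0.02123253,  0.02248374,
       -0.00285346]), 'effort': array([ 4.69152801e-04, -3.90664387e+01,  1.87402260e+01,  4.21988860e+00,
        1.09869184e-02, -1.76593398e-04]), 'tcp_pos': array([ 0.19154715, -0.59428027,  0.22144508]), 'ee_rot': array([[-9.51842434e-01, -3.06586567e-01, -8.11563141e-04],
       [-3.06587611e-01,  9.51840169e-01,  2.08079245e-03],
       [ 1.34535385e-04,  2.22940175e-03, -9.99997506e-01]]), 'wrist_force': array([ 0.12808196,  0.59936549, -0.4861061 ]), 'moment': array([ 0.00650681, -0.0084993 , -0.02101666]), 'gripper_width': 1.0046564382204668}
0.0187
scene [1.02105747 0.379086   0.68404169] [[388.02981723317293, 0.0, 257.70987010548225], [0.0, 388.02981723317293, 191.295071601999], [0.0, 0.0, 1.0]]
side [0.55389399 0.7226213  0.60659162] [[495.9580971474663, 0.0, 256.49593303646935], [0.0, 495.9580971474663, 194.24379299543983], [0.0, 0.0, 1.0]]
wrist [ 0.12484367 -0.61659826  0.38396522] [[343.25457578041284, 0.0, 258.9829278819275], [0.0, 343.25457578041284, 191.1088059893169], [0.0, 0.0, 1.0]]
```

View pics/scene0.png

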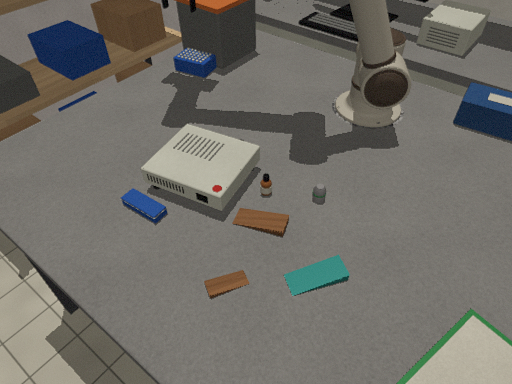

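View pics/side0.png

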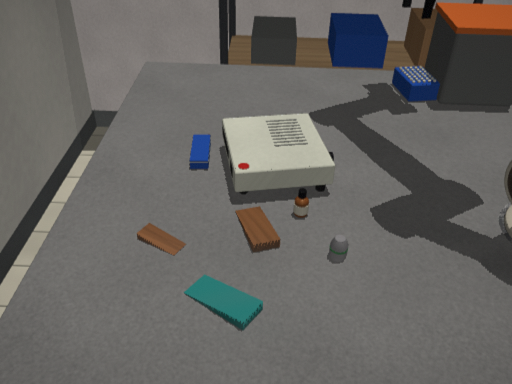

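View pics/wrist0.png

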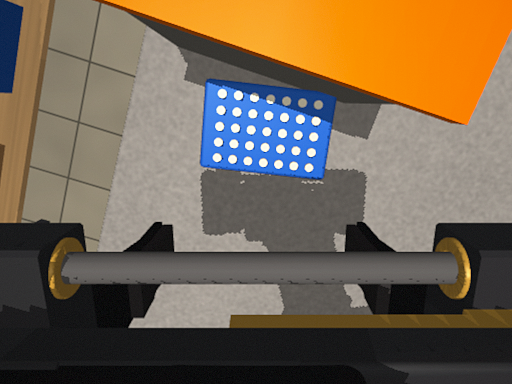

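Scene view: three things could be the wedge. The larger brown one is at scene (262,220) / side (258,228), a smaller brown one at scene (227,283) / side (161,239), and a turquoise one at scene (317,275) / side (224,300). By the description it is the larger brown one. The red dot is at scene (217,188) / side (244,166), the vial at side (302,205), the objective at side (339,247) and the slide box at side (201,151).

```bash
cat > h.py <<'E'
import numpy as np,cv2,pickle
def ray(c,u,v):
    d=np.linalg.inv(c["camera_matrix"])@np.array([u,v,1.]); return np.array(c["eye"]),np.array(c["rotation"])@d
def onz(c,u,v,z):
    e,d=ray(c,u,v); return e+d*(z-e[2])/d[2]
def proj(c,p):
    q=np.array(c["rotation"]).T@(np.array(p)-c["eye"]); q=np.array(c["camera_matrix"])@q; return q[:2]/q[2]
def mask(c,lo,hi):
    return cv2.inRange(cv2.cvtColor(c["frame"],cv2.COLOR_RGB2HSV),lo,hi)
def blobs(m,a=30):
    n,l,s,ce=cv2.connectedComponentsWithStats(m); return [(s[i].tolist(),ce[i].round(1).tolist(),(l==i).astype(np.uint8)) for i in range(1,n) if s[i,4]>a]
E
python3 - <<'E'
from h import *
for n,(x,y) in(("scene",(150,170)),("side",(180,110))):
    c=pickle.load(open(n+"0.pkl","rb"))
    f=c["frame"]
    cr=f[y:y+130,x:x+170,::-1] if n=="side" else f[y-50:y+80,x-10:x+160,::-1]
    cv2.imwrite(f"pics/{n}crop.png",cv2.resize(cr,None,fx=4.5,fy=4.5,interpolation=cv2.INTER_CUBIC))
    red=cv2.bitwise_or(mask(c,(0,180,120),(5,255,255)),mask(c,(174,150,120),(180,255,255)))
    for s,ce,m in blobs(red): print(n,"red",s,ce,onz(c,*ce,.073).round(4))
    for s,ce,m in blobs(mask(c,(5,90,40),(18,255,255)),100):
        k,_=cv2.findContours(m,0,1); print(n,"brown",s,ce,cv2.approxPolyDP(k[0],3,True)[:,0].tolist())
E
```

```text
scene red [213, 186, 9, 5, 35] [216.8, 188.0] [ 0.6012 -0.0746  0.073 ]
scene brown [0, 0, 45, 15, 338] [15.1, 4.5] [[0, 14], [44, 0], [0, 0]]
scene brown [0, 0, 182, 141, 7072] [99.2, 56.3] [[180, 32], [170, 33], [163, 26], [159, 4], [149, 0], [101, 0], [91, 4], [111, 63], [73, 81], [43, 66], [36, 58], [20, 64], [30, 71], [42, 95], [0, 114], [0, 140], [40, 120], [31, 114], [113, 73], [119, 81], [150, 65], [142, 60], [180, 41]]
scene brown [195, 0, 54, 15, 487] [217.3, 4.8] [[195, 6], [217, 14], [248, 0], [195, 0]]
scene brown [232, 208, 57, 29, 1008] [262.1, 220.6] [[232, 223], [282, 236], [288, 215], [240, 208]]
scene brown [204, 270, 45, 28, 690] [225.5, 283.1] [[243, 271], [204, 281], [209, 296], [248, 283]]
side red [239, 164, 9, 5, 35] [243.1, 165.7] [ 0.6025 -0.0745  0.073 ]
side brown [383, 2, 129, 68, 3967] [446.7, 28.9] [[511, 5], [437, 2], [431, 17], [423, 19], [422, 9], [412, 8], [406, 39], [388, 41], [383, 68], [424, 66], [437, 12], [455, 33], [511, 35]]
side brown [228, 35, 28, 30, 610] [239.8, 50.1] [[232, 36], [228, 62], [255, 64], [250, 63], [250, 36]]
side brown [295, 38, 39, 30, 940] [312.5, 52.6] [[297, 38], [295, 65], [333, 67], [327, 39]]
side brown [295, 196, 14, 11, 116] [301.4, 201.4] [[295, 198], [299, 206], [308, 203], [306, 197]]
side brown [236, 207, 44, 44, 1197] [257.6, 228.7] [[236, 210], [253, 250], [279, 245], [279, 238], [259, 207]]
side brown [137, 223, 49, 32, 749] [159.9, 238.9] [[137, 232], [138, 238], [172, 254], [185, 244], [149, 223]]
```

View pics/scenecrop.png

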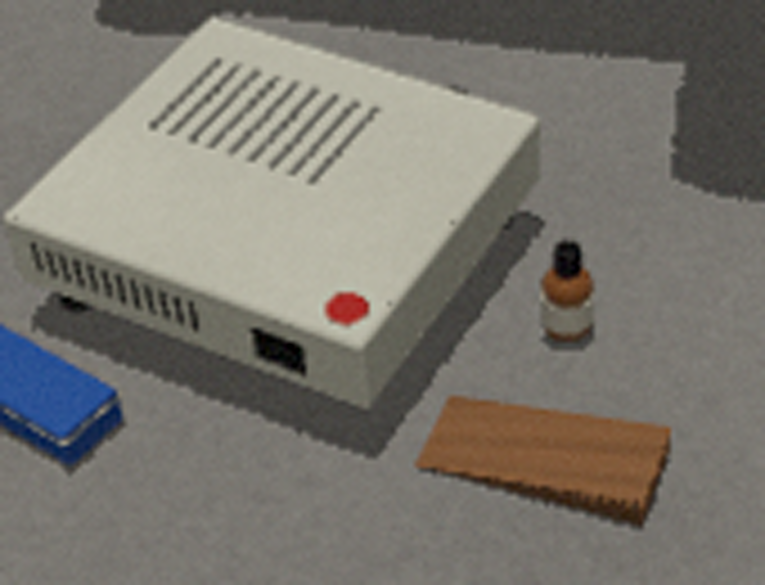

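View pics/sidecrop.png

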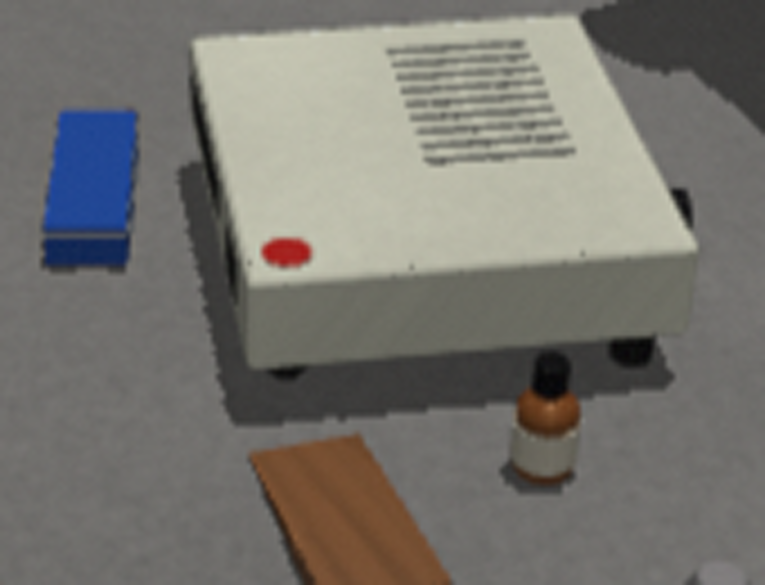

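Run:
```python
from h import *
C={n:pickle.load(open(n+"0.pkl","rb")) for n in("scene","side")}
c=C["scene"]; d=C["side"]
def P(c,t,L):
    for u,v,z in L: print(t,(u,v),onz(c,u,v,z).round(4))
cr=lambda L,x,y:[(x+(a+.5)/4.5-.5,y+(b+.5)/4.5-.5,z) for a,b,z in L]
P(c,"unit sc",cr([(5,215,.072),(210,15,.072),(540,120,.072),(367,350,.072)],140,120))
P(d,"unit si",cr([(192,38,.072),(580,15,.072),(695,250,.072),(248,285,.072)],180,110))
P(c,"wedge sc thin",[(232,223,.001),(240,208,.001)]);P(c,"back top",[(288,215,.02)]);P(c,"back bot",[(282,236,0)])
P(d,"wedge si thin",[(236,209.5,.001),(259,207,.001)]);P(d,"back top",[(279,238,.02),(253,243,.02)]);P(d,"bot",[(279,245,0),(253,250,0)])
P(c,"vial",cr([(567,335,0),(567,243,.058)],140,120));P(d,"vial",cr([(545,475,0),(551,357,.058)],180,110))
P(c,"obj",[(319,200,0.0),(319,185,.043)]);P(d,"obj",[(339,256,0),(340,238,.043)])
P(d,"slidebox top",cr([(62,110,.024),(136,110,.024),(43,230,.024),(127,232,.024)],180,110))
f=d["frame"][190:290,200:360,::-1]; cv2.imwrite("pics/sidecrop2.png",cv2.resize(f,None,fx=5,fy=5,interpolation=cv2.INTER_CUBIC))
```

```text
unit sc (140.72222222222223, 167.38888888888889) [ 0.6602 -0.2638  0.072 ]
unit sc (186.27777777777777, 122.94444444444444) [ 0.4689 -0.307   0.072 ]
unit sc (259.6111111111111, 146.27777777777777) [ 0.4262 -0.0908  0.072 ]
unit sc (221.16666666666669, 197.38888888888889) [ 0.616  -0.0482  0.072 ]
unit si (222.27777777777777, 118.05555555555556) [ 0.6613 -0.2642  0.072 ]
unit si (308.5, 112.94444444444444) [ 0.4665 -0.3039  0.072 ]
unit si (334.05555555555554, 165.16666666666666) [ 0.4257 -0.0903  0.072 ]
unit si (234.72222222222223, 172.94444444444446) [ 0.6169 -0.0502  0.072 ]
wedge sc thin (232, 223) [ 0.6139 -0.024   0.001 ]
wedge sc thin (240, 208) [ 0.5674 -0.0393  0.001 ]
back top (288, 215) [0.5295 0.0717 0.02  ]
back bot (282, 236) [ 0.5733  0.0875 -0.    ]
wedge si thin (236, 209.5) [ 0.6132 -0.0282  0.001 ]
wedge si thin (259, 207) [ 0.5688 -0.0389  0.001 ]
back top (279, 238) [0.5299 0.0702 0.02  ]
back top (253, 243) [0.575 0.086 0.02 ]
bot (279, 245) [0.529  0.0667 0.    ]
bot (253, 250) [0.5749 0.0825 0.    ]
vial (265.6111111111111, 194.05555555555554) [ 0.4929 -0.02    0.    ]
vial (265.6111111111111, 173.61111111111111) [ 0.4843 -0.0272  0.058 ]
vial (300.72222222222223, 215.16666666666669) [ 0.4876 -0.0202  0.    ]
vial (302.05555555555554, 188.94444444444446) [ 0.4891 -0.0267  0.058 ]
obj (319, 200) [0.4296 0.0938 0.    ]
obj (319, 185) [0.4256 0.086  0.043 ]
obj (339, 256) [0.4238 0.0883 0.    ]
obj (340, 238) [0.4273 0.0893 0.043 ]
slidebox top (193.38888888888889, 134.05555555555554) [ 0.73   -0.2709  0.024 ]
slidebox top (209.83333333333334, 134.05555555555554) [ 0.6921 -0.2737  0.024 ]
slidebox top (189.16666666666666, 160.72222222222223) [ 0.7229 -0.1586  0.024 ]
slidebox top (207.83333333333334, 161.16666666666666) [ 0.6831 -0.1597  0.024 ]
```

View pics/sidecrop2.png

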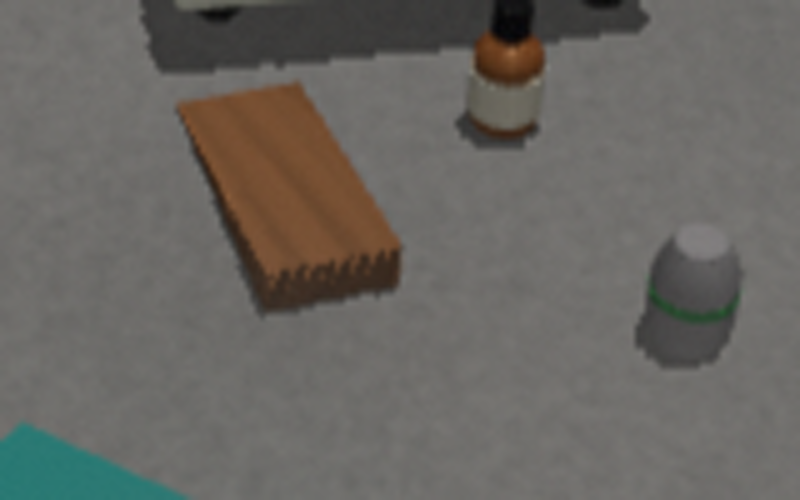

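Request:
{"method": "servo_tool", "body": {
  "deltas": [
    {"slide": [-1,1,0],"spin": 0},
    {"slide": [-1,1,0],"spin": 0},
    {"slide": [-1,1,0],"spin": 0},
    {"slide": [-1,1,0],"spin": 0},
    {"slide": [-1,1,0],"spin": 0},
    {"slide": [-1,1,0],"spin": 0},
    {"slide": [-1,1,0],"spin": 0},
    {"slide": [-1,1,0],"spin": 0},
    {"slide": [-1,1,0],"spin": 0},
    {"slide": [-1,1,0],"spin": 0}
  ],
  "gripper": 205
}}

```text
time_s: 1.15
tcp_pos: [0.3557, -0.2706, 0.218]
ee_rot: [[-0.955, -0.298, -0.005], [-0.298, 0.955, 0.007], [0.002, 0.008, -1.0]]
wrist_force: [0.8, -0.6, 0.1]
gripper_width: 0.224
```

Request:
{"method": "servo_tool", "body": {
  "deltas": [
    {"slide": [-0.7,0.7,0],"spin": -1},
    {"slide": [-0.8,0.6,0],"spin": -1},
    {"slide": [-0.9,0.5,0],"spin": -1},
    {"slide": [-0.95,0.35,0],"spin": -1},
    {"slide": [-1,0.2,0],"spin": -1},
    {"slide": [-1,0.1,0],"spin": -1},
    {"slide": [-1,-0.05,0],"spin": -1},
    {"slide": [-1,-0.2,0],"spin": -1},
    {"slide": [-0.95,-0.35,0],"spin": -1},
    {"slide": [-0.9,-0.45,0],"spin": -1}
  ]
}}

```text
time_s: 2.15
tcp_pos: [0.4698, -0.0326, 0.2181]
ee_rot: [[0.187, -0.982, -0.007], [-0.982, -0.187, 0.008], [-0.009, 0.005, -1.0]]
wrist_force: [0.4, 0.3, 0.6]
gripper_width: 0.194
```

Request:
{"method": "servo_tool", "body": {
  "deltas": [
    {"slide": [-0.95,-0.9,0],"spin": -1},
    {"slide": [-0.95,-0.9,0.3],"spin": 0},
    {"slide": [-0.95,-0.9,0.5],"spin": 0},
    {"slide": [-0.95,-0.9,0.5],"spin": 0},
    {"slide": [-0.95,-0.9,0.5],"spin": 0},
    {"slide": [0,0,0],"spin": 0}
  ]
}}

```text
time_s: 2.75
tcp_pos: [0.5435, 0.1231, 0.1715]
ee_rot: [[0.332, -0.943, -0.006], [-0.943, -0.332, 0.008], [-0.01, 0.003, -1.0]]
wrist_force: [-0.4, -0.0, -0.8]
gripper_width: 0.192
```

Run:
```python
from station import sense, optics, r
from h import *
s=sense(); print(s["tcp_pos"],s["ee_rot"].round(3).tolist(),s["gripper_width"],s["joints"].round(0),s["wrist_force"])
c=optics.capture("wrist");pickle.dump(c,open("wrist1.pkl","wb")); cv2.imwrite("pics/wrist1.png",c["frame"][:,:,::-1])
for s,ce,m in blobs(mask(c,(5,90,40),(18,255,255)),100):
    k,_=cv2.findContours(m,0,1); print(s,cv2.approxPolyDP(k[0],4,True)[:,0].tolist())
```

```text
[0.54349406 0.12312188 0.17147471] [[0.332, -0.943, -0.006], [-0.943, -0.332, 0.008], [-0.01, 0.003, -1.0]] 0.19160576195365786 [ 29.  18. -13.  -1. -59.  -9.] [-0.41455309 -0.04506639 -0.83349489]
[14, 0, 106, 95, 4344] [[30, 0], [14, 21], [96, 94], [119, 68], [53, 0]]
[238, 0, 58, 130, 7353] [[238, 0], [239, 128], [293, 129], [295, 0]]
[367, 14, 34, 38, 659] [[388, 14], [377, 17], [367, 30], [369, 44], [380, 51], [400, 38], [382, 37], [382, 25], [393, 17]]
```

View pics/wrist1.png

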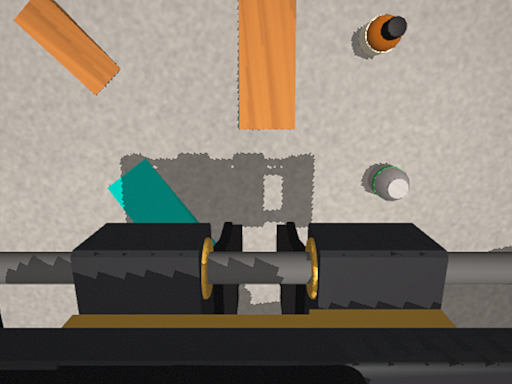

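Wrist view: the wedge lies almost along the tool's x axis, with its back edge at row 129, columns 238 to 294. The turquoise block at (150,200) is close to where the left finger would come down.

Run:
```python
from h import *
c=pickle.load(open("wrist1.pkl","rb"))
for u,v,z in[(239,129,.02),(294.5,129,.02),(239,60,.0095),(295,60,.0095)]: print("wr",(u,v),onz(c,u,v,z).round(4))
a=(onz(c,239,129,.02)+onz(c,294.5,129,.02))/2;print(a)
print("tcp->",proj(c,[.5435,.1231,.02]))
d=pickle.load(open("side0.pkl","rb"));sc=pickle.load(open("scene0.pkl","rb"))
for cc in(d,sc):
  for s,ce,m in blobs(mask(cc,(80,100,60),(98,255,255)),100):
    k,_=cv2.findContours(m,0,1);q=cv2.approxPolyDP(k[0],3,True)[:,0]; print([(x.tolist(),onz(cc,*x,.015).round(3).tolist()) for x in q])
for u,v in[(109,186),(146,158),(210,230)]: print(onz(c,u,v,.01).round(3))
```

```text
wr (239, 129) [0.5738 0.0873 0.02  ]
wr (294.5, 129) [0.5266 0.0707 0.02  ]
wr (239, 60) [0.5932 0.0311 0.0095]
wr (295, 60) [0.5464 0.0147 0.0095]
[0.55019373 0.07899603 0.02      ]
tcp-> [257.58025855 176.45710701]
[([184, 292], [0.678, 0.2, 0.015]), ([227, 315], [0.607, 0.241, 0.015]), ([242, 328], [0.583, 0.263, 0.015]), ([262, 305], [0.555, 0.219, 0.015]), ([262, 301], [0.555, 0.211, 0.015]), ([206, 275], [0.648, 0.162, 0.015])]
[([339, 256], [0.553, 0.217, 0.015]), ([285, 274], [0.657, 0.155, 0.015]), ([292, 295], [0.687, 0.192, 0.015]), ([346, 279], [0.592, 0.256, 0.015]), ([348, 272], [0.575, 0.251, 0.015])]
[0.676 0.182 0.01 ]
[0.649 0.143 0.01 ]
[0.57  0.193 0.01 ]
```

Request:
{"method": "servo_tool", "body": {
  "deltas": [
    {"slide": [0,0.35,1],"spin": 0},
    {"slide": [0,0,1],"spin": 0},
    {"slide": [0,0,1],"spin": 0},
    {"slide": [0,0,1],"spin": 0},
    {"slide": [0,0,1],"spin": 0},
    {"slide": [0,0,0.8],"spin": 0},
    {"slide": [0,0,0.2],"spin": 0},
    {"slide": [0,0,0],"spin": 0}
  ]
}}

```text
time_s: 3.6
tcp_pos: [0.5339, 0.1149, 0.0225]
ee_rot: [[0.327, -0.945, -0.0], [-0.945, -0.327, 0.01], [-0.009, -0.003, -1.0]]
wrist_force: [-0.0, 0.6, -0.1]
gripper_width: 0.198
```

Request:
{"method": "servo_tool", "body": {
  "deltas": [
    {"slide": [0,-0.1,0.4],"spin": 0},
    {"slide": [0,0,0.1],"spin": 0},
    {"slide": [0.4,0,0],"spin": 0},
    {"slide": [0.3,0,0],"spin": 0},
    {"slide": [0.15,0,0],"spin": 0},
    {"slide": [0.15,0,0],"spin": 0}
  ]
}}

```text
time_s: 4.2
tcp_pos: [0.548, 0.0909, 0.0132]
ee_rot: [[0.328, -0.945, 0.007], [-0.945, -0.328, 0.013], [-0.01, -0.011, -1.0]]
wrist_force: [-0.0, -0.0, 0.4]
gripper_width: 0.196
```

```bash
cat > st.py <<'E'
from station import sense, optics, r
from h import *
import sys
s=sense(); t=s["tcp_pos"]; ax=np.array([.332,-.943]);ly=np.array([-.943,-.332])
q=t[:2]-np.array([.550,.079]); print("along",(q@ax).round(4),"lat",(q@ly).round(4),"z",t[2].round(4),"F",s["wrist_force"].round(2),"M",s["moment"].round(2),"t",s["time_s"], "x yaw",np.degrees(np.arctan2(s["ee_rot"][1,0],s["ee_rot"][0,0])).round(1))
if len(sys.argv)>1:
    n=sys.argv[1]
    for k in sys.argv[2:]:
        c=optics.capture(k);pickle.dump(c,open(f"{k}{n}.pkl","wb"))
        f=c["frame"]
        if k=="side": f=cv2.resize(f[130:290,170:370],None,fx=3.8,fy=3.6,interpolation=cv2.INTER_CUBIC)
        if k=="scene": f=cv2.resize(f[120:270,150:340],None,fx=4,fy=4,interpolation=cv2.INTER_CUBIC)
        cv2.imwrite(f"pics/{k}{n}.png",f[:,:,::-1])
E
python3 st.py 2 wrist side
```

```text
along -0.0119 lat -0.0021 z 0.0132 F [-0.   -0.    0.38] M [-0.05  0.18 -0.  ] t 4.2 x yaw -70.9
```

View pics/wrist2.png

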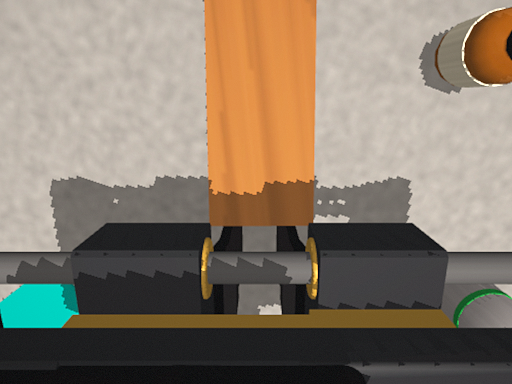

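View pics/side2.png

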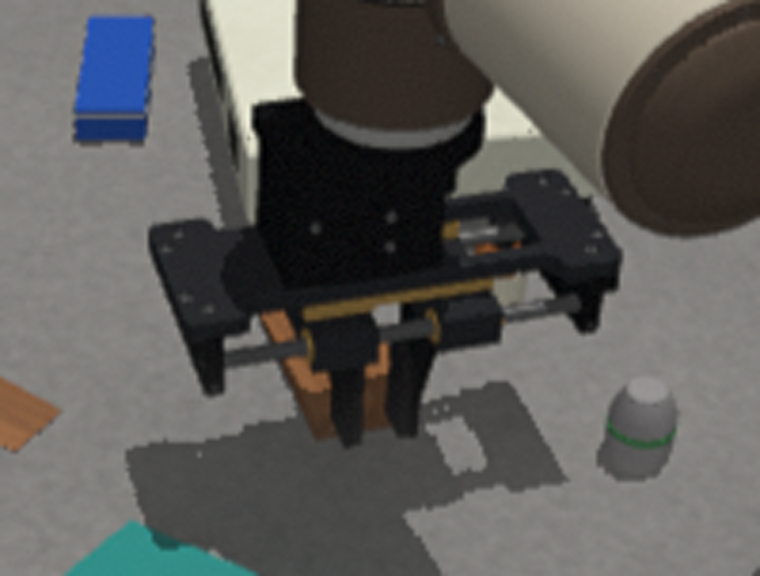

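Side view: both fingertips stand at the wedge's back, and the brackets at the gripper's ends hang fairly low. I'll measure their height before they pass near the vial.

Run:
```python
from h import *
c=pickle.load(open("side2.pkl","rb"))
t=np.array([.548,.0909,.0132]);n=np.array([.328,-.945,0]);ly=np.array([-.945,-.328,0])
for nm,a,b in[("brR",590,330),("brL",213,392),("tipL",350,443),("tipR",408,436),("blkR",470,350),("blkL",345,372),("rodL",225,358)]:
    for off in(0,-.01):
        e,d=ray(c,170+(a+.5)/3.8-.5,130+(b+.5)/3.6-.5); p=e+d*((t+off*n-e)@n)/(d@n); print(nm,off,"lat",((p-t)@ly).round(4),"z",p[2].round(4))
for u,v in[(302,189)]:pass
```

```text
brR 0 lat 0.102 z 0.0519
brR -0.01 lat 0.0967 z 0.0612
brL 0 lat -0.0755 z 0.0547
brL -0.01 lat -0.0778 z 0.064
tipL 0 lat -0.0118 z 0.0061
tipL -0.01 lat -0.0152 z 0.0162
tipR 0 lat 0.0163 z 0.0036
tipR -0.01 lat 0.0125 z 0.0137
blkR 0 lat 0.0435 z 0.0526
blkR -0.01 lat 0.0392 z 0.062
blkL 0 lat -0.0154 z 0.0527
blkL -0.01 lat -0.0187 z 0.062
rodL 0 lat -0.0698 z 0.074
rodL -0.01 lat -0.0722 z 0.0829
```

The end brackets give matching left and right offsets only if they sit about 35 mm behind the TCP plane. That puts their underside near z = 0.084, which agrees with the stated 51 mm and clears the 58 mm vial. I'll push.

Request:
{"method": "servo_tool", "body": {
  "deltas": [
    {"slide": [0.2,0.05,0],"spin": 0},
    {"slide": [0.25,0,0.05],"spin": 0},
    {"slide": [0.25,0,0],"spin": 0},
    {"slide": [0.25,0,0],"spin": 0},
    {"slide": [0.25,0,0],"spin": 0},
    {"slide": [0.25,0,0],"spin": 0}
  ]
}}

```text
time_s: 4.9
tcp_pos: [0.5594, 0.0543, 0.0115]
ee_rot: [[0.329, -0.944, 0.008], [-0.944, -0.329, 0.013], [-0.01, -0.012, -1.0]]
wrist_force: [-0.1, 0.6, 0.8]
gripper_width: 0.195
```

```bash
python3 st.py 3 wrist side scene
```

```text
along 0.0264 lat -0.0007 z 0.0115 F [-0.06  0.64  0.85] M [ 0.12  0.16 -0.02] t 4.9 x yaw -70.8
```

View pics/wrist3.png

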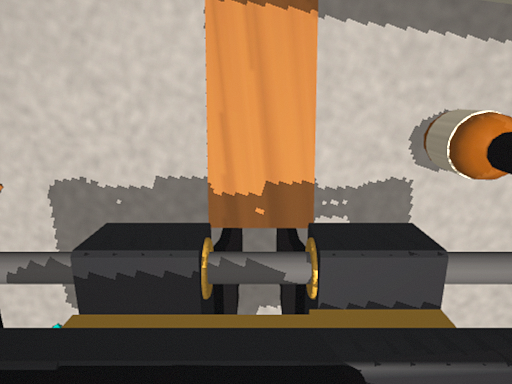

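View pics/scene3.png

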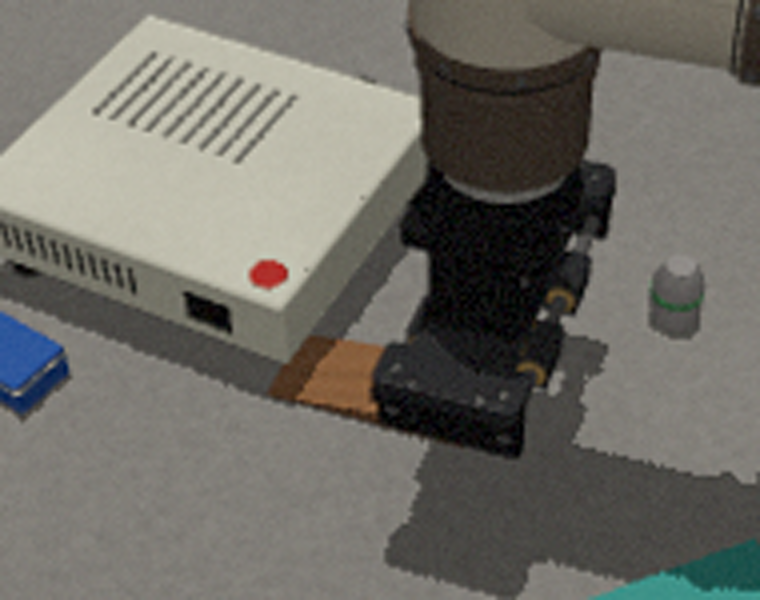

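Run:
```python
from h import *
c=pickle.load(open("scene3.pkl","rb"));ax=np.array([.332,-.943])
p=onz(c,150+270.5/4-.5,120+393.5/4-.5,.001);print(p, "along",(p[:2]-[.550,.079])@ax)
w=pickle.load(open("wrist3.pkl","rb"))
for u in(209,316):
  p=onz(w,u,227,.02);print(p,(p[:2]-[.550,.079])@ax)
```

```text
[ 0.62346374 -0.06121658  0.001     ] along 0.1566141944406731
[0.58490266 0.05079134 0.02      ] 0.038188447592081315
[0.53683326 0.03385445 0.02      ] 0.03820090002285437
```

The back has moved 38 mm squarely, and the thin edge is about 4 mm short of the foot's centre. From here I'll take small steps and watch the force.

Request:
{"method": "servo_tool", "body": {
  "deltas": [
    {"slide": [0.15,0,0],"spin": 0},
    {"slide": [0.15,0,0],"spin": 0},
    {"slide": [0.15,0,0],"spin": 0}
  ]
}}

```text
time_s: 5.35
tcp_pos: [0.563, 0.0436, 0.0114]
ee_rot: [[0.329, -0.944, 0.007], [-0.944, -0.329, 0.013], [-0.01, -0.011, -1.0]]
wrist_force: [-0.5, 0.3, 0.5]
gripper_width: 0.197
```

Request:
{"method": "servo_tool", "body": {
  "deltas": [
    {"slide": [0.12,0,0],"spin": 0},
    {"slide": [0.12,0,0],"spin": 0}
  ]
}}

```text
time_s: 5.55
tcp_pos: [0.5652, 0.0375, 0.0113]
ee_rot: [[0.329, -0.944, 0.007], [-0.944, -0.329, 0.013], [-0.01, -0.011, -1.0]]
wrist_force: [-0.6, 0.5, 0.5]
gripper_width: 0.196
```

Request:
{"method": "servo_tool", "body": {
  "deltas": [
    {"slide": [0.12,0,0],"spin": 0}
  ]
}}

```text
time_s: 5.65
tcp_pos: [0.5663, 0.0345, 0.0113]
ee_rot: [[0.329, -0.944, 0.008], [-0.944, -0.329, 0.013], [-0.01, -0.012, -1.0]]
wrist_force: [-1.5, 1.0, 0.4]
gripper_width: 0.198
```

```bash
python3 st.py
```

```text
along 0.0474 lat -0.0006 z 0.0113 F [-1.46  1.05  0.36] M [0.11 0.2  0.07] t 5.65 x yaw -70.8
```

Request:
{"method": "servo_tool", "body": {
  "deltas": [
    {"slide": [0.08,0,0],"spin": 0}
  ]
}}

```text
time_s: 5.75
tcp_pos: [0.5671, 0.0323, 0.0114]
ee_rot: [[0.329, -0.944, 0.008], [-0.944, -0.329, 0.013], [-0.01, -0.012, -1.0]]
wrist_force: [-0.6, 0.0, 0.6]
gripper_width: 0.201
```

Request:
{"method": "servo_tool", "body": {
  "deltas": [
    {"slide": [0.08,0,0],"spin": 0}
  ]
}}

```text
time_s: 5.85
tcp_pos: [0.5678, 0.0302, 0.0113]
ee_rot: [[0.329, -0.944, 0.008], [-0.944, -0.329, 0.013], [-0.01, -0.012, -1.0]]
wrist_force: [-0.0, 0.5, 1.2]
gripper_width: 0.196
```

Request:
{"method": "servo_tool", "body": {
  "deltas": [
    {"slide": [0.08,0,0],"spin": 0}
  ]
}}

```text
time_s: 5.95
tcp_pos: [0.5686, 0.0282, 0.0113]
ee_rot: [[0.329, -0.944, 0.008], [-0.944, -0.329, 0.013], [-0.01, -0.012, -1.0]]
wrist_force: [-0.7, -0.5, 0.8]
gripper_width: 0.197
```

Request:
{"method": "servo_tool", "body": {
  "deltas": [
    {"slide": [0.08,0,0],"spin": 0},
    {"slide": [0.08,0,0],"spin": 0}
  ]
}}

```text
time_s: 6.15
tcp_pos: [0.5699, 0.0241, 0.0112]
ee_rot: [[0.329, -0.944, 0.008], [-0.944, -0.329, 0.013], [-0.01, -0.011, -1.0]]
wrist_force: [-0.3, 0.2, 0.5]
gripper_width: 0.193
```

Request:
{"method": "servo_tool", "body": {
  "deltas": [
    {"slide": [0.08,0,0],"spin": 0}
  ]
}}

```text
time_s: 6.25
tcp_pos: [0.5707, 0.0221, 0.0112]
ee_rot: [[0.329, -0.944, 0.008], [-0.944, -0.329, 0.013], [-0.01, -0.012, -1.0]]
wrist_force: [-1.4, 1.8, 2.4]
gripper_width: 0.198
```

Request:
{"method": "servo_tool", "body": {
  "deltas": [
    {"slide": [0.08,0,0],"spin": 0}
  ]
}}

```text
time_s: 6.35
tcp_pos: [0.5712, 0.0208, 0.0112]
ee_rot: [[0.329, -0.944, 0.007], [-0.944, -0.329, 0.014], [-0.011, -0.012, -1.0]]
wrist_force: [-3.0, 7.2, 2.7]
gripper_width: 0.195
```

```bash
python3 st.py
```

```text
along 0.0619 lat -0.0006 z 0.0112 F [-3.01  7.18  2.72] M [2.24 0.94 0.03] t 6.35 x yaw -70.8
```

The reaction jumped from about 2 N to 8 N within the last step, so the wedge is snug under the foot. I'll stop, back away and look.

Request:
{"method": "servo_tool", "body": {
  "deltas": [
    {"slide": [-0.3,0,0],"spin": 0},
    {"slide": [-0.6,0,0],"spin": 0},
    {"slide": [-0.6,0,-0.2],"spin": 0},
    {"slide": [-0.3,0,-1],"spin": 0},
    {"slide": [0,0,-1],"spin": 0},
    {"slide": [0,0,-1],"spin": 0},
    {"slide": [0,0,-1],"spin": 0},
    {"slide": [0,0,-1],"spin": 0}
  ],
  "gripper": 255
}}

```text
time_s: 7.15
tcp_pos: [0.5492, 0.0667, 0.1409]
ee_rot: [[0.332, -0.943, -0.005], [-0.943, -0.332, 0.008], [-0.01, 0.002, -1.0]]
wrist_force: [0.6, 1.2, -1.0]
gripper_width: 0.006
```

```bash
python3 st.py 4 wrist side scene
python3 - <<'E'
from h import *
for n in("scene","side","wrist"):
    c=pickle.load(open(n+"4.pkl","rb"))
    red=cv2.bitwise_or(mask(c,(0,180,120),(5,255,255)),mask(c,(174,150,120),(180,255,255)))
    for s,ce,m in blobs(red): print(n,"red",s,ce,onz(c,*ce,.073).round(4))
E
```

```text
along 0.0113 lat 0.0048 z 0.1409 F [ 0.6   1.22 -0.98] M [-0.    0.06  0.04] t 7.15 x yaw -70.6
scene red [213, 186, 9, 5, 35] [216.8, 188.0] [ 0.6012 -0.0746  0.073 ]
side red [239, 164, 9, 5, 34] [243.1, 165.6] [ 0.6026 -0.0748  0.073 ]
```

View pics/wrist4.png

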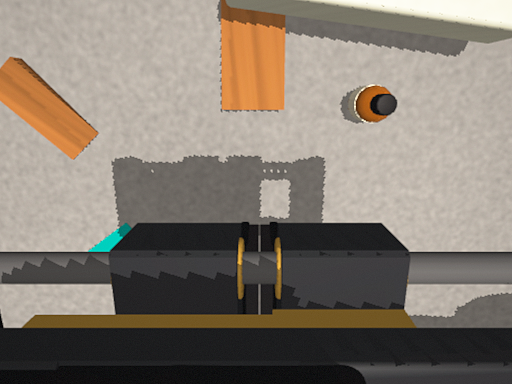

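View pics/scene4.png

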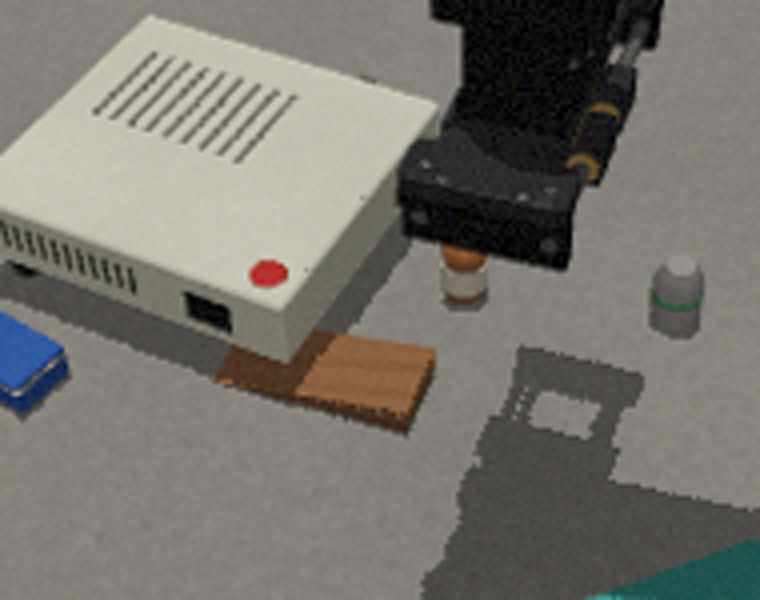

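Scene and wrist views show the wedge well in under the dot corner, with its back standing clear at scene crop (420,390). The dot has not moved, and the vial and objective are untouched. Next I'll go over the dot.

Request:
{"method": "servo_tool", "body": {
  "deltas": [
    {"slide": [1,0,0],"spin": 0},
    {"slide": [1,0,0],"spin": 0},
    {"slide": [1,0,0],"spin": 0},
    {"slide": [1,0,0.3],"spin": 0},
    {"slide": [1,0,0.4],"spin": 0},
    {"slide": [1,-0.1,0.5],"spin": 0},
    {"slide": [0,0,0],"spin": 0}
  ]
}}

```text
time_s: 8.0
tcp_pos: [0.5981, -0.0738, 0.1007]
ee_rot: [[0.336, -0.942, -0.015], [-0.942, -0.336, 0.009], [-0.013, 0.011, -1.0]]
wrist_force: [-0.1, -0.4, -0.1]
gripper_width: 0.004
```

Run:
```python
from station import sense
import numpy as np
s=sense();t=s["tcp_pos"];R=s["ee_rot"];print(t,((np.array([.602,-.0747,.073])-t)@R/.025).round(2),s["wrist_force"])
```

```text
[ 0.59805654 -0.07377083  0.10072547] [ 0.1  -0.15  1.11] [-0.07571338 -0.38893557 -0.13152278]
```

Request:
{"method": "servo_tool", "body": {
  "deltas": [
    {"slide": [0.1,-0.15,0.4],"spin": 0},
    {"slide": [0,0,0.35],"spin": 0},
    {"slide": [0,0,0.2],"spin": 0},
    {"slide": [0,0,0.1],"spin": 0}
  ]
}}

```text
time_s: 8.4
tcp_pos: [0.6009, -0.0729, 0.0721]
ee_rot: [[0.339, -0.941, -0.019], [-0.941, -0.339, 0.007], [-0.013, 0.015, -1.0]]
wrist_force: [-4.2, -2.0, 18.9]
gripper_width: 0.004
```

Request:
{"method": "servo_tool", "body": {
  "deltas": [
    {"slide": [0,0,0.1],"spin": 0}
  ]
}}

```text
time_s: 8.5
tcp_pos: [0.6009, -0.0728, 0.0722]
ee_rot: [[0.341, -0.94, -0.019], [-0.94, -0.341, 0.005], [-0.011, 0.016, -1.0]]
wrist_force: [-5.9, -1.2, 15.5]
gripper_width: 0.006
```

Request:
{"method": "servo_tool", "body": {
  "deltas": [
    {"slide": [0,0,0.07],"spin": 0},
    {"slide": [0,0,0.07],"spin": 0},
    {"slide": [0,0,0.07],"spin": 0}
  ]
}}

```text
time_s: 8.8
tcp_pos: [0.6008, -0.073, 0.0724]
ee_rot: [[0.346, -0.938, -0.017], [-0.938, -0.346, 0.0], [-0.006, 0.015, -1.0]]
wrist_force: [-2.1, -1.9, 5.4]
gripper_width: 0.007
```

```bash
python3 st.py 5 wrist side scene;  python3 - <<'E'
from h import *
from station import sense
print(sense()["tcp_pos"],sense()["wrist_force"])
for n in("scene0","scene4","scene5","side0","side5"):
    c=pickle.load(open(n+".pkl","rb"))
    # unit far-corner/edge tracking by subpixel: bright mask centroid of slots-free top is occluded; print slot blob
    x0,x1,y0,y1=(160,230,130,165) if "scene" in n else (260,312,115,150)
    g=cv2.cvtColor(c["frame"],cv2.COLOR_RGB2GRAY)[y0:y1,x0:x1].astype(float); w=np.clip(120-g,0,None); yy,xx=np.mgrid[y0:y1,x0:x1]; print(n,(w*xx).sum()/w.sum(),(w*yy).sum()/w.sum())
E
```

```text
along 0.1602 lat 0.0025 z 0.0724 F [-2.11 -1.87  5.38] M [-0.56  0.7  -0.01] t 8.8 x yaw -69.7
[ 0.60085233 -0.072964    0.07244204] [-2.50018913 -2.37474372  6.7569679 ]
scene0 196.84039379474942 144.56503579952266
scene4 197.39414414414415 145.88851351351352
scene5 208.2103101947673 146.3258769834952
side0 296.7115789473684 127.89368421052632
side5 279.3192662276576 124.43158984007526
```

View pics/scene5.png

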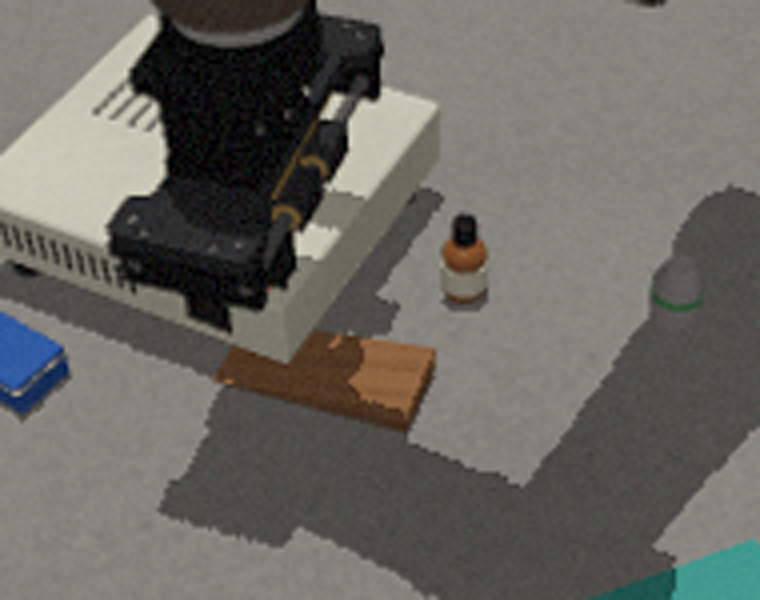

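View pics/side5.png

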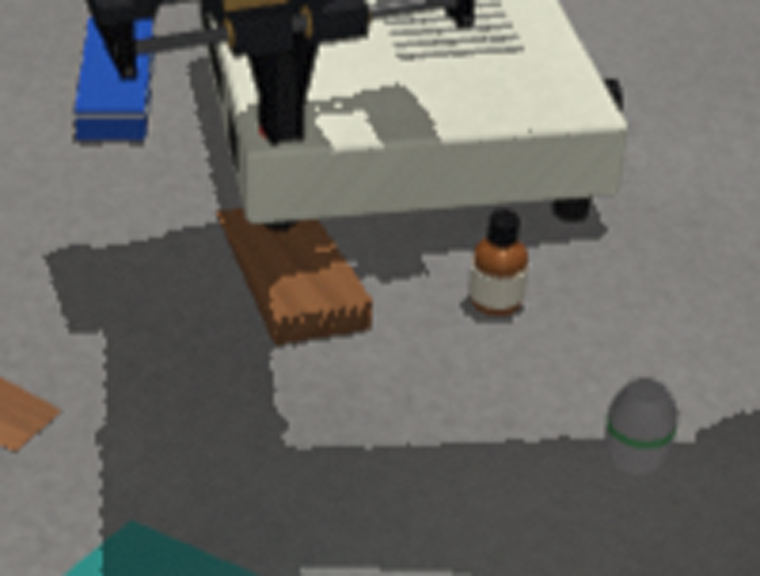

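Views show the fingertip on the dot, the wedge under the foot and the bystanders in place. Between 5 N and 19 N the corner moved only 0.3 mm. As a rock check, I'll find the height at first touch and compare it with the pressed height.

Request:
{"method": "servo_tool", "body": {
  "deltas": [
    {"slide": [0,0,-0.1],"spin": 0},
    {"slide": [0,0,-0.1],"spin": 0},
    {"slide": [0,0,0],"spin": 0}
  ]
}}

```text
time_s: 9.25
tcp_pos: [0.6009, -0.0713, 0.0786]
ee_rot: [[0.348, -0.937, -0.015], [-0.937, -0.348, 0.001], [-0.006, 0.014, -1.0]]
wrist_force: [0.0, -0.8, 0.6]
gripper_width: 0.007
```

Request:
{"method": "servo_tool", "body": {
  "deltas": [
    {"slide": [0,0,0.03],"spin": 0}
  ]
}}

```text
time_s: 9.35
tcp_pos: [0.6009, -0.0709, 0.0778]
ee_rot: [[0.348, -0.937, -0.015], [-0.937, -0.349, 0.001], [-0.006, 0.013, -1.0]]
wrist_force: [0.2, 0.4, 0.1]
gripper_width: -0.0
```

Request:
{"method": "servo_tool", "body": {
  "deltas": [
    {"slide": [0,0,0.03],"spin": 0}
  ]
}}

```text
time_s: 9.45
tcp_pos: [0.6009, -0.0707, 0.0768]
ee_rot: [[0.349, -0.937, -0.015], [-0.937, -0.349, 0.001], [-0.006, 0.013, -1.0]]
wrist_force: [0.1, -0.6, -0.1]
gripper_width: 0.005
```

Request:
{"method": "servo_tool", "body": {
  "deltas": [
    {"slide": [0,0,0.03],"spin": 0}
  ]
}}

```text
time_s: 9.55
tcp_pos: [0.6007, -0.0706, 0.0757]
ee_rot: [[0.349, -0.937, -0.015], [-0.937, -0.349, 0.001], [-0.006, 0.014, -1.0]]
wrist_force: [-1.2, -0.2, -0.3]
gripper_width: 0.003
```

Request:
{"method": "servo_tool", "body": {
  "deltas": [
    {"slide": [0,0,0.03],"spin": 0}
  ]
}}

```text
time_s: 9.65
tcp_pos: [0.6006, -0.0706, 0.0747]
ee_rot: [[0.349, -0.937, -0.016], [-0.937, -0.349, 0.001], [-0.007, 0.014, -1.0]]
wrist_force: [0.0, 0.8, 0.2]
gripper_width: 0.009
```

Request:
{"method": "servo_tool", "body": {
  "deltas": [
    {"slide": [0,0,0.03],"spin": 0}
  ]
}}

```text
time_s: 9.75
tcp_pos: [0.6005, -0.0706, 0.0737]
ee_rot: [[0.349, -0.937, -0.016], [-0.937, -0.349, 0.001], [-0.007, 0.015, -1.0]]
wrist_force: [0.7, -0.6, 0.5]
gripper_width: 0.005
```

Request:
{"method": "servo_tool", "body": {
  "deltas": [
    {"slide": [0,0,0.03],"spin": 0}
  ]
}}

```text
time_s: 9.85
tcp_pos: [0.6004, -0.0707, 0.0727]
ee_rot: [[0.349, -0.937, -0.016], [-0.937, -0.349, 0.001], [-0.007, 0.015, -1.0]]
wrist_force: [0.2, 0.0, -0.8]
gripper_width: 0.002
```

Request:
{"method": "servo_tool", "body": {
  "deltas": [
    {"slide": [0,0,0.03],"spin": 0}
  ]
}}

```text
time_s: 9.95
tcp_pos: [0.6005, -0.0706, 0.0724]
ee_rot: [[0.349, -0.937, -0.016], [-0.937, -0.349, 0.001], [-0.007, 0.015, -1.0]]
wrist_force: [-1.5, 1.4, 7.4]
gripper_width: 0.006
```

Request:
{"method": "servo_tool", "body": {
  "deltas": [
    {"slide": [0,0,0.1],"spin": 0}
  ]
}}

```text
time_s: 10.05
tcp_pos: [0.6006, -0.0706, 0.0721]
ee_rot: [[0.35, -0.937, -0.016], [-0.937, -0.35, 0.0], [-0.006, 0.015, -1.0]]
wrist_force: [-6.9, 3.7, 18.6]
gripper_width: 0.008
```

Request:
{"method": "servo_tool", "body": {
  "deltas": [
    {"slide": [0,0,0.12],"spin": 0}
  ]
}}

```text
time_s: 10.15
tcp_pos: [0.6006, -0.0705, 0.0721]
ee_rot: [[0.351, -0.936, -0.016], [-0.936, -0.351, -0.001], [-0.005, 0.015, -1.0]]
wrist_force: [-6.5, 3.0, 18.5]
gripper_width: 0.005
```

First touch is at z = 0.0725, and under 18 N it is 0.0721, so the corner no longer rocks. I'll ease off to a moderate press and check the hold.

Request:
{"method": "servo_tool", "body": {
  "deltas": [
    {"slide": [0,0,0.09],"spin": 0},
    {"slide": [0,0,0.09],"spin": 0}
  ]
}}

```text
time_s: 10.35
tcp_pos: [0.6005, -0.0706, 0.0723]
ee_rot: [[0.352, -0.936, -0.014], [-0.936, -0.352, -0.002], [-0.004, 0.014, -1.0]]
wrist_force: [-3.9, 1.8, 9.9]
gripper_width: 0.004
```

```bash
for i in 6 7; do python3 st.py $i scene side wrist; done
python3 - <<'E'
from h import *
from station import sense
s=sense();print(s["tcp_pos"],s["wrist_force"],np.abs(s["joint_velocities"]).max())
for n in("scene","side"):
    a=pickle.load(open(n+"4.pkl","rb"))["frame"];b=pickle.load(open(n+"7.pkl","rb"))["frame"]
    k=(slice(195,240),slice(195,275)) if n=="scene" else (slice(185,250),slice(225,350))
    d=[]
    for f in(a,b):
        m=cv2.inRange(cv2.cvtColor(np.ascontiguousarray(f[k]),cv2.COLOR_RGB2HSV),(5,90,20),(18,255,255)); B=blobs(m,100); d.append([x[:2] for x in B])
    print(n,d)
E
```

```text
along 0.1578 lat 0.002 z 0.0723 F [-3.86  1.79  9.87] M [0.43 1.21 0.02] t 10.35 x yaw -69.4
along 0.1578 lat 0.002 z 0.0723 F [-3.87  1.25 11.18] M [ 0.5   1.35 -0.06] t 10.5 x yaw -69.4
[ 0.60056359 -0.07059506  0.07229601] [-4.46455923  1.13696216 10.76715332] 0.05111254867986701
scene [[([8, 8, 56, 25, 820], [39.9, 18.8])], [([8, 8, 56, 25, 826], [39.9, 18.8])]]
side [[([2, 3, 41, 38, 917], [22.9, 22.0]), ([70, 11, 14, 11, 121], [76.3, 16.2])], [([2, 3, 41, 38, 918], [22.9, 22.1]), ([70, 11, 14, 11, 121], [76.3, 16.2])]]
```

The press holds steady at about 10.8 N, and the wedge and vial have not moved in either view. I'm handing in.

Run:
```python
from station import sense, r
print(r.finish_job()); s=sense(); print(s["time_s"],s["tcp_pos"],s["wrist_force"])
```

```text
the job is handed in; nothing more can be done
None
the job is handed in; nothing more can be done
```

I pushed the larger brown wedge about 73 mm, thin edge first, under the short foot with two fingertips. I stopped when the resistance jumped from about 2 N to 8 N. I then backed off, closed the fingers and pressed on the red dot, and handed the job in at about 10.5 s while still pressing.

**Last checks:**
- **Press:** it held steady at about 10.8 N down, with the fingertip about 4 mm from the dot.
- **Rocking:** the corner sank only about 0.4 mm between first touch (z = 0.0725) and 18 N (z = 0.0721). With the nominal dot height at 0.073, it looks level within about 1 mm.
- **Movement:** the dot was in the same place after the push as at the start, to within about half a millimetre. The wedge and vial did not move while I pressed, and the slide box and objective looked undisturbed in the pictures.

**Less certain:**
- I had no direct reading of the wedge's load; I inferred it from the press force and the corner not rocking.
- The press also carried about 4 N sideways, up to 7.5 N at the hardest press.
- A comparison of the unit's vent slots was useless because the arm covered them.
- The hand-in gave no verdict.

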